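Free the jammed mirror door from behind

TASK

The mirror door of the bathroom cabinet is held shut by its spring catch. Take the wooden dowel from the brush stand and push it squarely through the holes in the cabinet's sloping back, feeling for the one where a spring gives (the other two end on fixed plugs: press no harder there than it takes to feel that, and never lean on them), until the door springs wide open. Touch the cabinet with nothing but the dowel, leave the other things standing where they are, and stand the dowel back in a bore of the brush stand.

Things in the scene. Friction and masses are not known exactly. Their poses are not given: they have to be found in the camera images.
- dowel_mid (a point): middle of a plain beech dowel, 14 mm diameter, 160 mm long, 25 g; its z axis runs along the dowel. At the start it stands upright in the stand, 50 mm of it in the bore and 110 mm clear above
- dowel_tip (a point): centre of the flat lower end of the dowel, 80 mm below its middle; this end stands on the bottom of the bore and goes into the holes. z along the dowel, towards its upper end
- stand: white ceramic brush stand screwed down, 70 mm (x) x 120 mm (y) x 60 mm tall, origin at the centre of its underside, with two upright bores at y = +30 mm and y = -30 mm, each 17 mm across, 50 mm deep (bottom 10 mm above the table), mouths chamfered 3 mm; the dowel starts in the one at +30 mm
- bore (a point): centre of the mouth of the bore the dowel starts in, on the stand's top face, 60 mm above the table
- cabinet: white eaves cabinet, taken down and fixed on the worktop, 220 mm deep (x), 300 mm wide (y), 203 mm tall; origin at the centre of its underside. Its back looks to -x: upright for the lowest 70 mm, then sloping up and away at 35 degrees from level, with three holes in a row along y, 80 mm apart. The mirror door is on its +x side
- hole_left (a point): centre of the mouth of the left hole (left = the cabinet's +y side) in the sloping back. Its z axis points straight out of the hole, 35 degrees from vertical, up and towards the cabinet's -x; y is the cabinet's y. Round, 22 mm across, square through the 12 mm panel, mouth chamfered 2 mm, black inside (a soft dust seal without resistance). 32 mm below the mouth lies a flat steel head, catch or plug
- hole_middle (a point): centre of the mouth of the middle hole (left = the cabinet's +y side) in the sloping back. Its z axis points straight out of the hole, 35 degrees from vertical, up and towards the cabinet's -x; y is the cabinet's y. Round, 22 mm across, square through the 12 mm panel, mouth chamfered 2 mm, black inside (a soft dust seal without resistance). 32 mm below the mouth lies a flat steel head, catch or plug
- hole_right (a point): centre of the mouth of the right hole (left = the cabinet's +y side) in the sloping back. Its z axis points straight out of the hole, 35 degrees from vertical, up and towards the cabinet's -x; y is the cabinet's y. Round, 22 mm across, square through the 12 mm panel, mouth chamfered 2 mm, black inside (a soft dust seal without resistance). 32 mm below the mouth lies a flat steel head, catch or plug
- mirror_door (a joint): angle of the upright mirror door, 300 mm wide, hinged on the cabinet's +y edge, rad; 0 shut, grows as it swings out to +x. Once the catch is free a spring swings it by itself to about 1.25 within 3 s
- catch (a joint): how far the spring catch (21 mm flat head, behind any one of the three holes) has been pushed in along its hole, m; 0 at rest, lets the door go at about 0.0065, stop at 0.012. It begins to give at about 3.5 N and adds 0.7 N per mm; it springs back when let go
- plug_a (a joint): how far one of the two fixed plugs (no telling which hole; its 21 mm head looks and lies like the catch's) has been pushed in, m. 0 = in place. Very stiff: 8 N before it moves, then 8 N per mm. More than 0.004 (about 40 N) breaks it out
- plug_b (a joint): how far one of the two fixed plugs (no telling which hole; its 21 mm head looks and lies like the catch's) has been pushed in, m. 0 = in place. Very stiff: 8 N before it moves, then 8 N per mm. More than 0.004 (about 40 N) breaks it out
- tumbler_mid (a point): bystander: white ceramic tumbler, 74 mm across, 100 mm tall, open at the top; the point is its centre
- jar_mid (a point): bystander: frosted glass jar with an aluminium screw lid, 62 mm across, 62 mm tall; the point is its centre
- tin_mid (a point): bystander: small round aluminium tin, 62 mm across, 23 mm tall; the point is its centre
- clipper_mid (a point): bystander: stainless steel nail clipper, 60 x 12 x 14 mm, long side along its x; the point is its centre
- toothbrush_mid (a point): bystander: green plastic toothbrush lying down, 185 mm long, along its x; the point is its centre
- lotion_mid (a point): bystander: white plastic bottle, 52 mm across, 150 mm tall; the point is its centre

How it is judged:
By the outcome, as a careful person would: the job done as asked, in the order asked, and still so for the second after the job is handed in, with the robot touching nothing.
It also fails if it takes over 72 s, if anything falls off the work surface, if the arm or the gripper's body presses on something with over 40 N, if the wrist force passes 120 N, or if a joint passes its speed limit or range.

ROBOT

A 6-joint arm with a two-finger parallel gripper is mounted at the origin on the work surface. World frame = base frame: x ahead of the robot, y to its left, z up, the work surface at z = 0. Lengths are in mm, angles in rad, forces in N, time in s.
With the tool pointing down it reaches from about 350 to 775 mm from the base axis. Payload 7.3 kg.
Tool frame: the origin (TCP) lies midway between the tips of the shut fingers; the grasp point (between the pads) lies 19 mm behind it; z points along the fingers, y is the line along which they close (so a half turn about z gives the same grasp; the last joint's range is limited). The gripper opens to 92 mm and grips with 3 to 60 N. Pads are 19 mm wide; open, the fingers measure 130 mm over their backs; the gripper's body (75 mm by 190 mm) begins 47 mm behind the grasp point.
Start: joints at [-1.473, 0.342, 1.524, -0, 1.275, -0.146], TCP at [126.752, -509.489, 226.741] pointing down, gripper open.
Joint ranges: [-2.53, 2.53], [-0.77, 2.02], [0.04, 2.7], [-1, 4.14], [0.28, 2.66], [-3.11, 3.11]. Speed limits (rad/s): [2.57, 2.57, 3.14, 3.14, 3.14, 3.14].

INTERFACE

Orientations are given as [roll, pitch, yaw] about the fixed x, y, z axes, in that order (R = Rz(yaw) Ry(pitch) Rx(roll)).
In Python, from plant import get_obs, capture, camera_model, close_job, search_frame, regions_of, pinpoint gives the robot as it stands. The module is installed in compiled form; this text tells all that it offers.
- The arm moves only by the shell command python3 -m pendant 'ROWS'. ROWS is JSON, one flat list of numbers, 7 for each row, row after row: the shift along the tool's x, y, z in units of 30 mm (1.0 is 30 mm), then the turn, a rotation vector about the tool's x, y, z in units of 4 degrees (1.0 is 4 degrees), then the closure, from -1 (fully open) to 1 (shut), so that 0 is half open. In form: [dx, dy, dz, wx, wy, wz, gripper, dx, dy, dz, wx, wy, wz, gripper, ...]. A call has 1 to 12 rows; each row shifts and turns the commanded pose from where the row before left it, along the tool's axes as they then stand; what a row does not reach is not made up. A row lasts 1/10 s, in which the tool goes at most 50 mm and 8.59 degrees, less where a joint would pass 70% of its speed; a pose out of reach is approached as far as the arm can. A call with a number of a shift or a turn outside -1 to 1 is refused whole. A call with a gripper value outside its range is refused whole. The fingers move at their own pace and stop on an object; the grip force is fixed at half the most. Time passes only in rows, so rows that do not move let the fingers close. It gives the time, the measured TCP pose, the force, the opening and the grip force at its end, in the units of the state.
- get_obs(): the state, without advancing time (a new reading comes with each control period).
- capture(name): name is "scene" or "side" or "wrist"; returns the picture (420x560x3 uint8, red, green, blue); there is no depth.
- camera_model(name): a dict with "fov_y" (degrees; the focal length in pixels is half the picture's height over the tangent of half this angle, whatever the lens; pixels are square), "cx", "cy" (the principal point, pixels), "D" ([k1, k2, p1, p2, k3] as OpenCV has them; the pictures are not rectified), "pose" (4x4, takes a point from camera to world coordinates). Camera axes: x right, y up, looking along -z (the intrinsics and any distortion apply to the point x, -y, -z); pixel columns grow to the right and rows downward; lengths in mm; the calibration is good to about 2 mm. A picture is of the moment at which its call begins: read the wrist's pose just before it. camera_model takes no time and is no camera call; for the wrist camera it gives the pose at the moment of the call.
- close_job(): hands the job in; it is judged then, once.
Trained networks look in the newest picture that a camera, given by its name, has taken for a name from the list of things; names that differ only in an ending like _2 or _b are one class to them, and where a whole thing is asked for, a point or a joint stands for the part that bears it (a point fixed in the world has none). Each returns a list of dicts, best first, with "score" (0 to 1); they miss things now and then, are a little off and sometimes report something else, mostly with a low value. They report only what shows in the picture. A call takes as long as a camera call.
- search_frame(camera, thing): "location" ([column, row] in pixels, amid what is visible of it).
- regions_of(camera, thing): "pixels" (420x560 bool, what is visible of it) and "location" ([column, row] in pixels, amid what is visible of it).
- pinpoint(camera, thing): "location" ([column, row] in pixels: a listed point, or the origin of a listed thing).
The state is a dict: "time": time; "joint_positions": joint angles; "dq": joint speeds; "tau": joint torques, N m; "tool_pos": TCP position; "tcp_rot": TCP orientation; "contact_force": force on the tool from outside, world axes, zero at the start; "moment": the same for the moment, N m; "grip_width": finger opening in mm; "finger_force": force on a finger pad.
Only numpy, scipy, OpenCV 4.12 (cv2) and the standard library are available. Lean on these libraries where they do the work, as an engineer would, in place of code of your own. Each camera call takes 0.05 s, during which the arm holds its last target. There are 200 camera calls.

## Working session

There is one attempt and no reset: what is moved stays moved. The work goes in short steps, Python scripts to look and compute and a shell command to move; the robot and the scene stay as the last step left them, time stands still between calls to the robot, and variables do not carry over. Pictures are saved under pics/ and viewed, at most 13 in all, crops included, and the job is handed in when it is done.

```bash
mkdir -p pics; python3 - <<'E'
from plant import *
import cv2,numpy as np
ims=[]
for n in("scene","side","wrist"):
    im=capture(n); cv2.imwrite(f"pics/{n}0.png",im[:,:,::-1])
    c=camera_model(n); print(n,c["fov_y"],c["cx"],c["cy"],c["D"],np.round(c["pose"],3).tolist())
    for t in("dowel_mid","dowel_tip","bore","stand","cabinet","hole_left","hole_middle","hole_right","tumbler_mid","jar_mid","lotion_mid","tin_mid","clipper_mid","toothbrush_mid"):
        r=pinpoint(n,t); print(t,[(np.round(x["location"],1).tolist(),round(x["score"],2)) for x in r[:2]])
o=get_obs();print(o)
E
```

```text
scene 42.638161974754624 282.8978877204243 213.9434502413696 [0.04046409 0.         0.         0.         0.        ] [[0.502, -0.626, 0.597, 1330.213], [0.865, 0.376, -0.332, -418.506], [-0.017, 0.683, 0.73, 1061.733], [0.0, 0.0, 0.0, 1.0]]
dowel_mid [([145.1, 238.2], 0.69)]
dowel_tip []
bore [([148.6, 244.5], 0.62)]
stand [([137.5, 261.1], 0.67), ([297.8, 257.3], 0.37)]
cabinet [([297.3, 256.3], 0.62)]
hole_left [([318.4, 202.2], 0.63)]
hole_middle [([300.9, 218.8], 0.81), ([300.2, 256.1], 0.69)]
hole_right [([273.7, 234.6], 0.74)]
tumbler_mid [([193.3, 313.4], 0.91)]
jar_mid [([134.8, 337.4], 0.9)]
lotion_mid [([443.1, 180.6], 0.65)]
tin_mid [([424.3, 211.5], 0.81)]
clipper_mid [([137.5, 259.0], 0.53), ([349.4, 166.6], 0.44)]
toothbrush_mid [([388.5, 167.5], 0.6), ([320.0, 201.5], 0.59)]
side 56.972740469267606 280.5973256039361 212.79249028373906 [-0.03269861  0.          0.          0.          0.        ] [[-0.976, 0.136, -0.168, 399.044], [-0.216, -0.601, 0.769, 876.42], [0.004, 0.787, 0.617, 797.034], [0.0, 0.0, 0.0, 1.0]]
dowel_mid [([343.9, 168.7], 0.52)]
dowel_tip []
bore 
[... 871 characters left out ...]
 2.25, 'joint_positions': array([-1.47304768e+00,  3.42001945e-01,  1.52408497e+00, -1.29914613e-05,
        1.27541383e+00, -1.45987343e-01]), 'dq': array([ 8.86303079e-05, -1.69932966e-04,  2.74685461e-03,  3.65458141e-04,
       -1.67067300e-03,  7.48098827e-04]), 'tau': array([-2.16921253e-03, -4.31120253e+01, -2.44472980e+01,  7.16056209e-02,
        4.83078032e-02,  1.89508501e-05]), 'tool_pos': array([ 126.72443086, -509.49782543,  226.74475342]), 'tcp_rot': array([3.14150352e+00, 2.56679181e-05, 2.43739773e-01]), 'contact_force': array([-0.17519335, -0.75918102, -0.09728702]), 'moment': array([0.01416282, 0.01159763, 0.01781466]), 'finger_force': 0.0, 'grip_width': 92.15395114570731}
```

View pics/scene0.png

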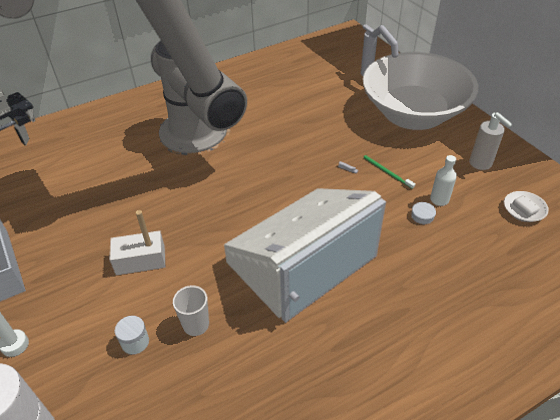

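View pics/side0.png

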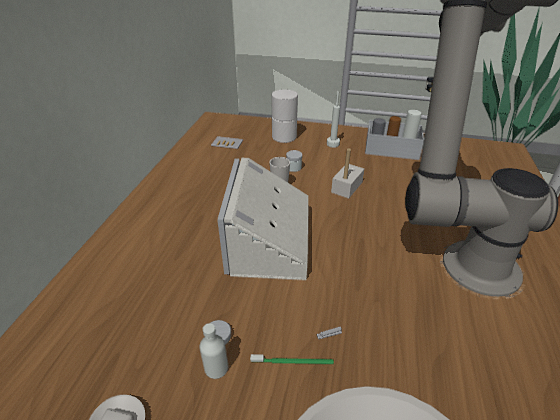

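```bash
cat > h.py <<'E'
import numpy as np,cv2
from plant import *
from scipy.spatial.transform import Rotation as R
def K(c):
    f=210/np.tan(np.radians(c["fov_y"])/2); return np.array([[f,0,c["cx"]],[0,f,c["cy"]],[0,0,1.]])
def ray(c,p):
    q=cv2.undistortPoints(np.array([[p]],float),K(c),np.array(c["D"]))[0,0]
    P=np.array(c["pose"]); d=P[:3,:3]@[q[0],-q[1],-1]; return P[:3,3],d/np.linalg.norm(d)
def onz(c,p,z):
    o,d=ray(c,p); return o+d*(z-o[2])/d[2]
def tri(*cp):
    A=np.zeros((3,3));b=np.zeros(3)
    for c,p in cp:
        o,d=ray(c,p);M=np.eye(3)-np.outer(d,d);A+=M;b+=M@o
    return np.linalg.solve(A,b)
def proj(c,X):
    P=np.linalg.inv(np.array(c["pose"])); X=np.atleast_2d(X)@P[:3,:3].T+P[:3,3]; X=X*[1,-1,-1]
    return cv2.projectPoints(X.reshape(-1,1,3),np.zeros(3),np.zeros(3),K(c),np.array(c["D"]))[0].reshape(-1,2)
E
python3 - <<'E'
from h import *
np.set_printoptions(precision=1,suppress=True)
a=camera_model("scene");b=camera_model("side")
for n,p,q in (("dowel",(145.1,238.2),(343.9,168.7)),("bore",(148.6,244.5),(345.8,175.4)),("mid",(300.9,218.8),(273.2,206.7)),("right",(273.7,234.6),(275.7,189.9)),("tumbler",(193.3,313.4),(282.3,178.4)),("jar",(134.8,337.4),(292.9,164.5)),("lotion",(443.1,180.6),(213.3,348.8)),("cab",(297.3,256.3),(274.4,241.5))):
    print(n,tri((a,p),(b,q)))
E
```

```text
dowel [ 431.  -297.5   88.5]
bore [ 424.3 -295.    60.8]
mid [606.   30.5 136.1]
right [617.2 -48.9 138.2]
tumbler [ 645.6 -275.3   31.5]
jar [ 629.4 -406.8   16.7]
lotion [634.  455.9  71.9]
cab [604.2  23.2  -2. ]
```

The scene view shows the stand at (137,255) with the dowel rising to (140,212), and the cabinet holes at about (270,235), (297,219) and (322,203). The side view shows the holes at (277,190), (275,206) and (272,224). Next I'll take a wrist close-up of the stand.

```bash
python3 -m pendant '[0.77,-0.43,-0.1,0,0,0,-1,0.77,-0.43,-0.1,0,0,0,-1,0.77,-0.43,-0.1,0,0,0,-1,0.77,-0.43,-0.1,0,0,0,-1,0.77,-0.43,-0.1,0,0,0,-1,0.77,-0.43,-0.1,0,0,0,-1,0.77,-0.43,-0.1,0,0,0,-1,0.77,-0.43,-0.1,0,0,0,-1,0.77,-0.43,-0.1,0,0,0,-1,0.77,-0.43,-0.1,0,0,0,-1,0.77,-0.43,-0.1,0,0,0,-1,0,0,0,0,0,0,-1]'
python3 - <<'E'
from h import *
np.set_printoptions(precision=1,suppress=True)
c=camera_model("wrist");im=capture("wrist");cv2.imwrite("pics/w1.png",im[:,:,::-1])
np.save("w1.npy",c["pose"]);print(c["pose"])
for t in("dowel_mid","bore","stand"):
    for x in pinpoint("wrist",t)[:2]: print(t,x["location"],x["score"],onz(c,x["location"],{"dowel_mid":90,"bore":60,"stand":0}[t]))
print(proj(c,[425,-296,60]),proj(c,[425,-296,170]))
E
```

```text
time: 3.45
tool_pos: [340.8, -308.8, 260.2]
tcp_rot: [3.141, -0.001, 0.247]
contact_force: [-0.4, -0.6, -0.5]
grip_width: 91.5
finger_force: 0.0
[[   0.2    0.9    0.3  416.5]
 [  -1.     0.2    0.1 -288.9]
 [  -0.    -0.3    1.   418.3]
 [   0.     0.     0.     1. ]]
dowel_mid [289.5, 112.5] 0.84 [ 422.6 -293.5   90. ]
stand [307.0, 127.3] 0.76 [ 412.  -321.5    0. ]
[[291.7 111.3]] [[295.3 108.5]]
```

View pics/w1.png

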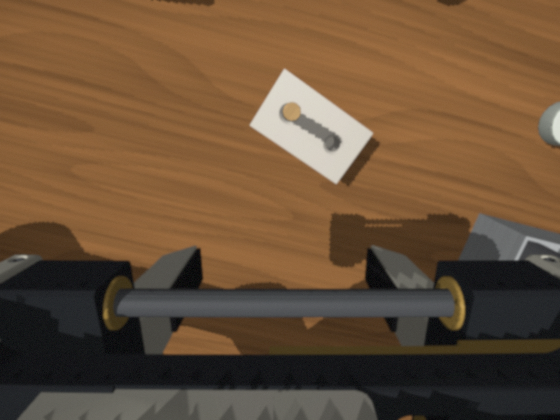

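Wrist view: dowel top at (292,111), free bore at (332,142), and stand top corners at (285,68), (373,132), (338,184) and (250,125).

```bash
python3 - <<'E'
from h import *
np.set_printoptions(precision=1,suppress=True)
c=camera_model("wrist");im=cv2.imread("pics/w1.png")
h=cv2.cvtColor(im,cv2.COLOR_BGR2HSV)
# dowel top blob: tan, inside stand
roi=np.zeros(im.shape[:2],np.uint8);roi[95:128,275:310]=1
m=((h[...,1]>70)&(h[...,2]>100)&(roi>0)).astype(np.uint8)
ys,xs=np.nonzero(m);print(len(xs),xs.mean(),ys.mean(),xs.min(),xs.max(),ys.min(),ys.max())
print("top",onz(c,(xs.mean(),ys.mean()),170))
# stand white region
w=((h[...,1]<45)&(h[...,2]>150)).astype(np.uint8);w[:, :240]=0;w[200:]=0;w[:,390:]=0
cs=max(cv2.findContours(w,0,2)[0],key=cv2.contourArea)
P=np.array([onz(c,p[0].astype(float),60)[:2] for p in cs],np.float32)
r=cv2.minAreaRect(P);print(r);ct=np.array(r[0])
print(cv2.boxPoints(r))
for p in((292,111.5),(332,142)):print(onz(c,p,60))
E
```

```text
255 291.15294117647056 111.35686274509804 283 299 103 120
top [ 419.9 -295.8  170. ]
((409.6746826171875, -324.2052001953125), (119.89274597167969, 69.41512298583984), 70.19617462158203)
[[ 356.7 -368.8]
 [ 422.  -392.4]
 [ 462.6 -279.6]
 [ 397.3 -256. ]]
[ 422.4 -298.7   60. ]
[ 401.4 -350.7   60. ]
```

Stand top measures 120 x 69.4 mm, which matches. The bore comes out at (419.8,-296.0), agreeing with the dowel top at (419.9,-295.8). Now the grasp.

```bash
python3 -m pendant '[0.889,0.075,0,0,0,0,-1,0.889,0.075,0,0,0,0,-1,0.889,0.075,0,0,0,0,-1,0,0,0.8,0,0,0,-1,0,0,0.8,0,0,0,-1,0,0,0.8,0,0,0,-1,0,0,0.8,0,0,0,-1,0,0,0.8,0,0,0,-1,0,0,0.8,0,0,0,-1,0,0,0,0,0,0,-1]'
python3 -m pendant '[0,0,0,0,0,0,1,0,0,0,0,0,0,1,0,0,0,0,0,0,1,0,0,0,0,0,0,1,0,0,0,0,0,0,1,0,0,0,0,0,0,1,0,0,0,0,0,0,1]'
```

```text
time: 4.65
tool_pos: [416.1, -297.1, 112.8]
tcp_rot: [-3.136, 0.004, 0.242]
contact_force: [-1.4, 0.2, -0.2]
grip_width: 91.5
finger_force: 0.0
time: 5.35
tool_pos: [418.4, -297.7, 115.8]
tcp_rot: [3.141, -0.0, 0.244]
contact_force: [-0.8, 0.1, 0.3]
grip_width: 40.6
finger_force: 0.0
```

```bash
python3 -m pendant '[0.06,-0.04,0,0,0,0,1,0,0,0,0,0,0,1,0,0,0,0,0,0,1,0,0,0,0,0,0,1,0,0,0,0,0,0,1,0,0,0,0,0,0,1,0,0,0,0,0,0,1]'
```

```text
time: 6.05
tool_pos: [419.8, -296.1, 115.7]
tcp_rot: [3.142, 0.0, 0.244]
contact_force: [0.0, 1.2, 0.2]
grip_width: 13.6
finger_force: 30.0
```

```bash
python3 -m pendant '[0,0,-0.7,0,0,0,1,0,0,-1,0,0,0,1,0,0,-1,0,0,0,1,0,0,-1,0,0,0,1]'
python3 -m pendant '[0.42,-0.77,-0.3,0,0,0,1,0.42,-0.77,-0.3,0,0,0,1,0.42,-0.77,-0.3,0,0,0,1,0.42,-0.77,-0.3,0,0,0,1,0.42,-0.77,-0.3,0,0,0,1,0.42,-0.77,-0.3,0,0,0,1,0.42,-0.77,-0.3,0,0,0,1,0.42,-0.77,-0.3,0,0,0,1,0.42,-0.77,-0.3,0,0,0,1,0.42,-0.77,-0.3,0,0,0,1,0.42,-0.77,-0.3,0,0,0,1,0.42,-0.77,-0.3,0,0,0,1]'
python3 -m pendant '[0,0,0,0,0,0,1,0,0,0,0,0,0,1]'
python3 - <<'E'
from h import *
np.set_printoptions(precision=1,suppress=True)
c=camera_model("wrist");im=capture("wrist");cv2.imwrite("pics/w2.png",im[:,:,::-1])
np.save("w2.npy",c["pose"]);print(c["pose"],get_obs()["tool_pos"],get_obs()["joint_positions"])
for t in("hole_left","hole_middle","hole_right"):
    for x in pinpoint("wrist",t)[:2]: print(t,x["location"],x["score"],onz(c,x["location"],136))
E
```

```text
time: 6.45
tool_pos: [419.6, -296.0, 227.9]
tcp_rot: [-3.141, 0.0, 0.244]
contact_force: [0.5, -0.4, 0.4]
grip_width: 13.4
finger_force: 30.0
time: 7.65
tool_pos: [499.7, 10.5, 335.1]
tcp_rot: [3.141, -0.0, 0.244]
contact_force: [-0.0, -0.7, 0.1]
grip_width: 13.3
finger_force: 30.0
time: 7.85
tool_pos: [499.5, 9.5, 334.5]
tcp_rot: [3.141, 0.0, 0.245]
contact_force: [-0.3, -0.9, 0.0]
grip_width: 13.2
finger_force: 30.0
[[  0.2   0.9   0.3 575.5]
 [ -1.    0.2   0.1  29.4]
 [ -0.   -0.3   1.  492.5]
 [  0.    0.    0.    1. ]] [499.3   9.  334.3] [-0.1  0.2  1.4 -0.   1.5  1.2]
hole_left [221.9, 87.3] 0.71 [589.2 101.  136. ]
hole_middle [293.6, 94.8] 0.65 [600.4  24.4 136. ]
hole_right [363.3, 102.0] 0.78 [611.7 -50.9 136. ]
hole_right [293.5, 97.1] 0.33 [598.1  24.  136. ]
```

View pics/w2.png

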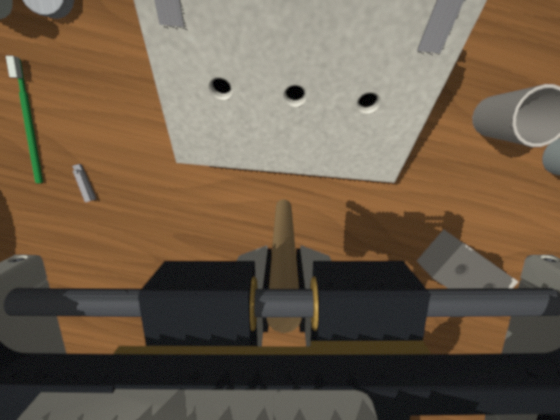

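Holes sit at about (221,86), (294,93) and (368,100), the slope's lower corners at (177,162) and (397,182), and the dowel tip at (285,205). I'll enlarge the holes to refine these.

```bash
python3 - <<'E'
import cv2,numpy as np
im=cv2.imread("pics/w2.png")
t=[cv2.resize(im[y-16:y+16,x-20:x+20],None,fx=6,fy=6,interpolation=cv2.INTER_CUBIC) for x,y in((221,87),(294,94),(368,101))]
b=[cv2.resize(im[y-16:y+16,x-20:x+20],None,fx=6,fy=6,interpolation=cv2.INTER_CUBIC) for x,y in((177,162),(397,182))]
b.append(np.zeros_like(b[0]))
cv2.imwrite("pics/w2c.png",np.vstack([np.hstack(t),np.hstack(b)]))
g=cv2.cvtColor(im,6)
for x,y in((221,87),(294,94),(368,101)):
    r=g[y-14:y+14,x-16:x+16];ys,xs=np.nonzero(r<60)
    print("dark",len(xs),x-16+xs.mean(),y-14+ys.mean(),x-16+xs.min(),x-16+xs.max(),y-14+ys.min(),y-14+ys.max())
for n,pts in(("scene0",((270,235),(297,219),(322,203))),("side0",((277,190),(275,206),(272,224)))):
    g=cv2.cvtColor(cv2.imread(f"pics/{n}.png"),6)
    for x,y in pts:
        r=g[y-8:y+8,x-10:x+10];ys,xs=np.nonzero(r<75);print(n,len(xs),x-10+xs.mean(),y-8+ys.mean()) if len(xs) else print(n,r.min())
E
```

```text
dark 190 220.5157894736842 85.27368421052631 212 229 79 92
dark 189 294.43386243386243 92.06349206349206 286 303 86 98
dark 173 367.4393063583815 99.4393063583815 359 376 94 106
scene0 125
scene0 131
scene0 130
side0 7 275.85714285714283 190.14285714285714
side0 7 274.2857142857143 206.71428571428572
side0 9 271.77777777777777 224.22222222222223
```

View pics/w2c.png

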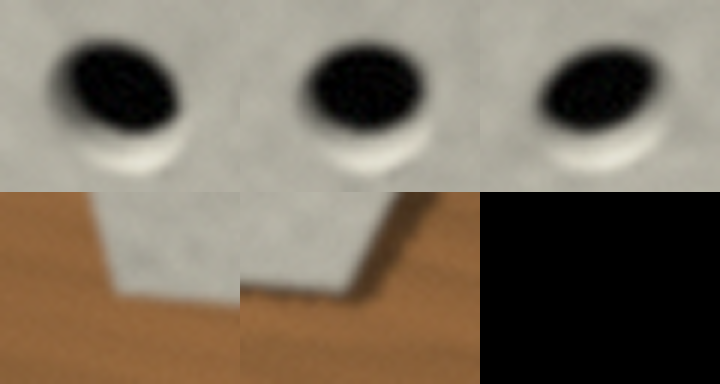

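The crops give chamfer-ellipse centres of about (220,88.3), (294.6,95.3) and (368.1,102.5), and corners at (175.8,161.9) and (395.3,182.3). Next I'll fit the cabinet pose to these.

```bash
cat > fit.py <<'E'
from h import *
from scipy.optimize import least_squares
np.set_printoptions(precision=2,suppress=True)
c=camera_model("wrist");c["pose"]=np.load("w2.npy")
s=camera_model("side")
t35=np.tan(np.radians(35))
def pts(v):
    x,y,a,zh=v; lx=-110+(zh-70)/t35
    L=np.array([[lx,80,zh],[lx,0,zh],[lx,-80,zh],[-110,150,70],[-110,-150,70]])
    return L@R.from_euler("z",a).as_matrix().T+[x,y,0]
obs=np.array([(220,88.3),(294.6,95.3),(368.1,102.5),(175.8,161.9),(395.3,182.3)])
f=lambda v:(proj(c,pts(v))-obs).ravel()
r=least_squares(f,[622,30,.14,136]);v=r.x
if __name__=="__main__":
    print("pose",v,"res",r.fun);print(pts(v))
    print("side",proj(s,pts(v)[:3]), "scene",proj(camera_model("scene"),pts(v)[:3]))
    o=get_obs();print(o["joint_positions"])
E
python3 fit.py
```

```text
pose [614.9   25.4    0.15 136.56] res [ 0.5  -0.04  0.16  0.01 -0.01 -0.    0.43  0.31 -1.28 -0.5 ]
[[ 587.85  102.15  136.56]
 [ 600.14   23.1   136.56]
 [ 612.43  -55.95  136.56]
 [ 483.16  156.71   70.  ]
 [ 529.26 -139.72   70.  ]]
side [[273.17 223.5 ]
 [275.37 205.53]
 [277.33 189.51]] scene [[321.95 202.24]
 [296.38 217.94]
 [269.41 234.5 ]]
[-0.14  0.23  1.38 -0.    1.53  1.19]
```

```bash
cat > tgt.py <<'E'
import sys
from fit import *
psi=v[2];T=np.radians(35)
n=np.array([-np.sin(T)*np.cos(psi),-np.sin(T)*np.sin(psi),np.cos(T)])
X=np.array([np.cos(T)*np.cos(psi),np.cos(T)*np.sin(psi),np.sin(T)])
Z=-n;Rt=np.c_[X,np.cross(Z,X),Z]
H=pts(v)[:3]
TL=105.7
def go(P,Rg=Rt):
    o=get_obs();Rc=R.from_euler("xyz",o["tcp_rot"]).as_matrix()
    print("time",o["time"],"F.n",o["contact_force"]@n,"turn units (tool)",np.degrees(R.from_matrix(Rc.T@Rg).as_rotvec())/4,
     "shift units in target axes",Rg.T@(P-o["tool_pos"])/30, "in cur axes",Rc.T@(P-o["tool_pos"])/30)
def state(i):
    "tip depth relative to hole i, target axes (x upslope,y,depth)"
    o=get_obs();Rc=R.from_euler("xyz",o["tcp_rot"]).as_matrix()
    tip=o["tool_pos"]+TL*Rc[:,2]
    print("tip rel (x,y,depth)",Rt.T@(tip-H[i]),"F along n",o["contact_force"]@n,"joints",o["joint_positions"])
if __name__=="__main__":
    i=int(sys.argv[1]);out=float(sys.argv[2]);state(i);go(H[i]+n*(out+TL))
E
python3 tgt.py 2 25
python3 - <<'E'
from tgt import *
c=camera_model("wrist");c["pose"]=np.load("w2.npy")
tp=np.array([499.3,9,334.3]);Rc=R.from_euler("xyz",[3.141,0,.245]).as_matrix()
for d in(-50,0,50,105.7):print(d,proj(c,np.array([tp+Rc@[a,b,d] for a,b in((0,0),(7,0),(-7,0),(0,7),(0,-7))])).tolist())
E
```

```text
tip rel (x,y,depth) [ -30.72  -81.11 -133.86] F along n -0.5381751701495837 joints [-0.14  0.23  1.38 -0.    1.53  1.19]
time 8.05 F.n -0.5381751701495837 turn units (tool) [-0.39  8.76  1.22] shift units in target axes [-1.    2.7   2.99] in cur axes [0.66 2.77 3.02]
-50 [[286.7195739652425, 319.1202486672039], [286.7660848406617, 304.23268367348413], [286.67433917559606, 333.5126477504743], [303.8915253992162, 319.1157495954082], [269.5486511409668, 319.11356872134604]]
0 [[285.91378695533706, 263.71522203871746], [285.9370669076806, 252.2631018271235], [285.8909439592004, 274.89636637713045], [298.3908257060609, 263.7131716403634], [273.4374258273425, 263.7144114122658]]
50 [[285.4530598395135, 232.09247325162275], [285.46676460623416, 222.82881558055834], [285.4395471180333, 241.1863381798797], [295.2464289800838, 232.09086161888249], [275.66015461488325, 232.09338254891912]]
105.7 [[285.1277253849106, 209.78703055684022], [285.1362310961293, 202.16272572571233], [285.1193110184062, 217.29973390490264], [293.0264173220763, 209.7855395540965], [277.22935635197433, 209.78855018491183]]
```

The observed tip (285, ~202) matches the prediction for an axis-aligned dowel. Next is the tilt.

```bash
python3 -m pendant '[0,0,0,-0.039,0.876,0.122,1,0,0,0,-0.039,0.876,0.122,1,0,0,0,-0.039,0.876,0.122,1,0,0,0,-0.039,0.876,0.122,1,0,0,0,-0.039,0.876,0.122,1,0,0,0,-0.039,0.876,0.122,1,0,0,0,-0.039,0.876,0.122,1,0,0,0,-0.039,0.876,0.122,1,0,0,0,-0.039,0.876,0.122,1,0,0,0,-0.039,0.876,0.122,1,0,0,0,0,0,0,1,0,0,0,0,0,0,1]'; python3 tgt.py 2 25
```

```text
time: 9.25
tool_pos: [499.4, 8.8, 334.8]
tcp_rot: [3.141, -0.611, 0.155]
contact_force: [-0.6, -1.2, -0.1]
grip_width: 13.6
finger_force: 30.0
tip rel (x,y,depth) [  30.41  -81.25 -115.06] F along n 0.35734255422068256 joints [-0.3  -0.1   1.9   0.35  0.81  0.94]
time 9.25 F.n 0.35734255422068256 turn units (tool) [0.01 0.   0.01] shift units in target axes [-1.01  2.71  3.  ] in cur axes [-1.02  2.71  3.  ]
```

```bash
python3 -m pendant '[-0.34,0.9,0.5,0,0,0,1,-0.34,0.9,0.5,0,0,0,1,-0.34,0.91,0.5,0,0,0,1,0,0,0.5,0,0,0,1,0,0,0.5,0,0,0,1,0,0,0.5,0,0,0,1,0,0,0,0,0,0,1,0,0,0,0,0,0,1]'; python3 tgt.py 2 25
python3 - <<'E'
from tgt import *
c=camera_model("wrist");im=capture("wrist");np.save("w3.npy",c["pose"])
cv2.imwrite("pics/w3.png",im[:,:,::-1])
q=proj(c,H[2]);print("pred hole",q, "pred tip",proj(c,H[2]+n*25))
e=np.array([H[2]+Rt@[13*np.cos(a),13*np.sin(a),0] for a in np.linspace(0,6.28,13)]);print(proj(c,e).tolist())
x,y=q[0].astype(int);x0=max(x-50,0);y0=max(y-40,0);print(x0,y0)
cv2.imwrite("pics/w3c.png",cv2.resize(im[y0:y0+90,x0:x0+110,::-1],None,fx=6,fy=6,interpolation=2))
E
```

```text
time: 10.05
tool_pos: [538.9, -66.8, 243.6]
tcp_rot: [3.142, -0.611, 0.157]
contact_force: [-0.4, 0.0, 0.4]
grip_width: 13.6
finger_force: 30.0
tip rel (x,y,depth) [  0.53  -0.73 -24.57] F along n 0.5756462482340498 joints [-0.47  0.1   1.97  0.59  0.64  0.54]
time 10.05 F.n 0.5756462482340498 turn units (tool) [-0.02 -0.    0.03] shift units in target axes [-0.02  0.02 -0.01] in cur axes [-0.02  0.02 -0.01]
pred hole [[285.15 202.73]] pred tip [[285.25 210.19]]
[[285.18094533537607, 189.51896063097826], [292.0072459709274, 191.3153602445569], [296.9425187866405, 196.17531639116052], [298.66649286633645, 202.73706116920152], [296.7723187333861, 209.21487676528614], [291.819970430326, 213.9053975990341], [285.1344089971934, 215.6120782988035], [278.45252371717515, 213.90740737053943], [273.50996263575297, 209.2189170838277], [271.6285359430588, 202.74262793965204], [273.36451401636964, 196.18093916944247], [278.30808972841044, 191.31895756929637], [285.13733476469764, 189.5189724717708]]
235 162
```

View pics/w3c.png

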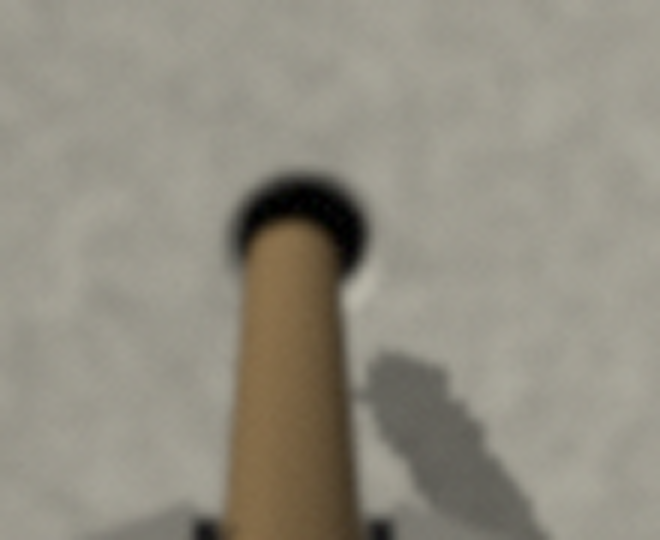

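The chamfer outline spans x 273–298 with its top at y≈190, as predicted. The dowel tip appears at about x 283.5 with its top at y≈198, roughly 4 px up-slope of the prediction. I'll measure the tip profiles numerically in both pictures.

```bash
python3 - <<'E'
from tgt import *
a=cv2.imread("pics/w2.png");b=cv2.imread("pics/w3.png")
print("w2 col285 rows195-210 (b,g,r)",[tuple(map(int,p)) for p in a[196:210,284]])
print("w3 rows 192-206",[tuple(map(int,p)) for p in b[192:207,283]])
print("w3 row 212 R-B", (b[212,265:305,2].astype(int)-b[212,265:305,0]).tolist())
print("w2 row 215 R-B", (a[215,270:300,2].astype(int)-a[215,270:300,0]).tolist(),a[215,270:300,1].tolist())
c=camera_model("wrist")
for d in (0,2,4):print(d,proj(c,H[2]+n*24.6+Rt@[7+.5+d,-.7,0]))
E
```

```text
w2 col285 rows195-210 (b,g,r) [(60, 102, 146), (60, 103, 146), (62, 103, 143), (64, 97, 131), (63, 93, 119), (62, 91, 112), (63, 91, 110), (63, 90, 110), (61, 88, 108), (62, 90, 110), (61, 88, 109), (61, 89, 109), (60, 89, 108), (59, 88, 107)]
w3 rows 192-206 [(44, 46, 47), (18, 21, 22), (5, 7, 5), (0, 0, 0), (1, 0, 3), (8, 12, 16), (26, 42, 52), (49, 73, 90), (67, 99, 121), (71, 106, 130), (74, 107, 131), (73, 107, 131), (73, 106, 128), (72, 106, 131), (72, 105, 129)]
w3 row 212 R-B [13, 13, 13, 13, 14, 12, 13, 13, 13, 17, 32, 49, 56, 60, 62, 60, 58, 59, 56, 55, 51, 50, 47, 46, 40, 32, 19, 18, 16, 17, 14, 15, 14, 15, 15, 16, 14, 15, 16, 15]
w2 row 215 R-B [83, 82, 82, 81, 74, 61, 58, 56, 55, 54, 53, 50, 50, 49, 46, 45, 42, 41, 37, 36, 37, 44, 61, 75, 80, 82, 81, 82, 81, 81] [99, 98, 99, 98, 99, 101, 105, 107, 106, 104, 101, 100, 93, 89, 87, 80, 79, 73, 71, 66, 65, 70, 83, 94, 99, 97, 99, 97, 96, 97]
0 [[284.32 202.14]]
2 [[284.32 199.94]]
4 [[284.32 197.73]]
```

```bash
python3 -m pendant '[-0.13,0.045,0,0,0,0,1,0,0,0.25,0,0,0,1,0,0,0.25,0,0,0,1,0,0,0.25,0,0,0,1,0,0,0.25,0,0,0,1,0,0,0,0,0,0,1,0,0,0,0,0,0,1]'; python3 tgt.py 2 -5; python3 -m pendant '[0,0,0.15,0,0,0,1,0,0,0.15,0,0,0,1,0,0,0.15,0,0,0,1,0,0,0.15,0,0,0,1,0,0,0,0,0,0,1,0,0,0,0,0,0,1]'; python3 tgt.py 2 -25
```

```text
time: 10.8
tool_pos: [552.7, -65.8, 216.3]
tcp_rot: [-3.142, -0.611, 0.156]
contact_force: [0.1, 0.0, -0.7]
grip_width: 13.4
finger_force: 30.0
tip rel (x,y,depth) [-3.8   0.41  5.66] F along n -0.6387249014510098 joints [-0.45  0.16  1.98  0.65  0.57  0.49]
time 10.8 F.n -0.6387249014510098 turn units (tool) [-0.02 -0.01  0.02] shift units in target axes [ 0.13 -0.02 -0.02] in cur axes [ 0.13 -0.02 -0.02]
time: 11.4
tool_pos: [562.9, -64.3, 201.8]
tcp_rot: [3.141, -0.612, 0.156]
contact_force: [0.3, 0.8, -0.5]
grip_width: 13.3
finger_force: 30.0
tip rel (x,y,depth) [-3.65  0.52 23.46] F along n -0.6007666790369135 joints [-0.43  0.2   1.98  0.68  0.53  0.46]
time 11.4 F.n -0.6007666790369135 turn units (tool) [-0.01 -0.01  0.02] shift units in target axes [ 0.12 -0.02  0.05] in cur axes [ 0.12 -0.02  0.05]
```

```bash
python3 -m pendant '[0,0,0.1,0,0,0,1,0,0,0.1,0,0,0,1,0,0,0,0,0,0,1]'; python3 tgt.py 2 -30|head -1;  python3 -m pendant '[0,0,0.05,0,0,0,1,0,0,0,0,0,0,1]' >/dev/null; python3 tgt.py 2 -30|head -1; python3 -m pendant '[0,0,0.03,0,0,0,1,0,0,0,0,0,0,1]'>/dev/null; python3 tgt.py 2 -30|head -1
```

```text
time: 11.7
tool_pos: [566.3, -63.8, 196.7]
tcp_rot: [3.141, -0.612, 0.156]
contact_force: [0.8, 0.5, -0.2]
grip_width: 13.7
finger_force: 30.0
tip rel (x,y,depth) [-3.74  0.57 29.6 ] F along n -0.6551269476538519 joints [-0.43  0.22  1.98  0.69  0.52  0.45]
tip rel (x,y,depth) [-3.59  0.62 30.92] F along n 0.17742482479403013 joints [-0.43  0.22  1.98  0.69  0.52  0.45]
tip rel (x,y,depth) [-3.56  0.64 31.75] F along n -0.5954642055778891 joints [-0.43  0.22  1.98  0.7   0.51  0.45]
```

Now 0.6 mm steps, one at a time, watching the force.

```bash
python3 -m pendant '[0,0,0.02,0,0,0,1,0,0,0,0,0,0,1]'>/dev/null; python3 tgt.py 2 -30|head -1;  python3 -m pendant '[0,0,0.02,0,0,0,1,0,0,0,0,0,0,1]' >/dev/null; python3 tgt.py 2 -30|head -1
```

```text
tip rel (x,y,depth) [-3.37  0.68 32.17] F along n 0.8487860236927979 joints [-0.43  0.22  1.98  0.7   0.51  0.45]
tip rel (x,y,depth) [-3.09  0.76 32.45] F along n 9.123855200371594 joints [-0.43  0.22  1.98  0.7   0.51  0.45]
```

The force rose 9 N within 0.3 mm, so this is a plug. Back out and go to the middle hole.

```bash
python3 -m pendant '[0,0,-0.1,0,0,0,1,0,0,-0.5,0,0,0,1,0,0,-0.5,0,0,0,1,0,0,-0.5,0,0,0,1,0,0,0,0,0,0,1,0,-0.8,0,0,0,0,1,0,-0.8,0,0,0,0,1,0,-0.8,0,0,0,0,1,0,-0.267,0,0,0,0,1,0,0,0,0,0,0,1,0,0,0,0,0,0,1]'; python3 tgt.py 1 15
python3 - <<'E'
from tgt import *
c=camera_model("wrist");im=capture("wrist")
q=proj(c,H[1]);print("pred hole",q)
x0,y0=235,162
cv2.imwrite("pics/w4c.png",cv2.resize(im[y0:y0+90,x0:x0+110,::-1],None,fx=6,fy=6,interpolation=2))
E
```

```text
time: 13.6
tool_pos: [528.9, 11.3, 233.0]
tcp_rot: [3.141, -0.612, 0.157]
contact_force: [-0.3, -0.4, -0.6]
grip_width: 13.5
finger_force: 30.0
tip rel (x,y,depth) [ -3.79   0.59 -14.7 ] F along n -0.33315426801023657 joints [-0.27  0.08  2.03  0.5   0.52  0.77]
time 13.6 F.n -0.33315426801023657 turn units (tool) [-0.01 -0.01  0.03] shift units in target axes [ 0.13 -0.02 -0.01] in cur axes [ 0.13 -0.02 -0.01]
pred hole [[283.77 201.06]]
```

View pics/w4c.png

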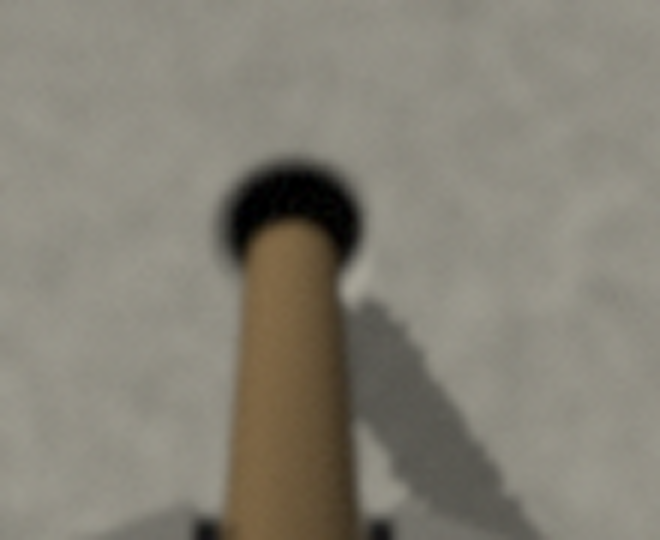

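The dowel is centred on the middle hole in x (both at about 292 in the crop). Insert.

```bash
python3 -m pendant '[0,0,0.25,0,0,0,1,0,0,0.25,0,0,0,1,0,0,0.25,0,0,0,1,0,0,0,0,0,0,1]'; python3 tgt.py 1 0|head -1; python3 -m pendant '[0,0,0.2,0,0,0,1,0,0,0.2,0,0,0,1,0,0,0.2,0,0,0,1,0,0,0.14,0,0,0,1,0,0,0,0,0,0,1,0,0,0,0,0,0,1]'; python3 tgt.py 1 -30|head -1;  python3 -m pendant '[0,0,0.03,0,0,0,1,0,0,0,0,0,0,1]' >/dev/null; python3 tgt.py 1 -30|head -1; python3 -m pendant '[0,0,0.03,0,0,0,1,0,0,0,0,0,0,1]'>/dev/null; python3 tgt.py 1 -30|head -1
```

```text
time: 14.05
tool_pos: [541.5, 13.2, 213.5]
tcp_rot: [-3.141, -0.61, 0.155]
contact_force: [-0.1, -0.2, -0.9]
grip_width: 13.5
finger_force: 30.0
tip rel (x,y,depth) [-4.72  0.67  8.59] F along n -0.6503354337252852 joints [-0.25  0.13  2.04  0.53  0.47  0.74]
time: 14.65
tool_pos: [554.0, 15.3, 196.7]
tcp_rot: [3.141, -0.612, 0.156]
contact_force: [-1.3, 0.5, 0.1]
grip_width: 13.2
finger_force: 30.0
tip rel (x,y,depth) [-3.72  0.55 29.64] F along n 0.7790716371667825 joints [-0.24  0.18  2.03  0.58  0.42  0.7 ]
tip rel (x,y,depth) [-3.47  0.69 30.35] F along n -0.5403133799813981 joints [-0.24  0.18  2.03  0.58  0.42  0.7 ]
tip rel (x,y,depth) [-3.57  0.66 31.33] F along n -0.08252861643939921 joints [-0.24  0.18  2.03  0.58  0.41  0.7 ]
```

```bash
python3 -m pendant '[0,0,0.03,0,0,0,1,0,0,0,0,0,0,1]'>/dev/null; python3 tgt.py 1 -30|head -1;  python3 -m pendant '[0,0,0.02,0,0,0,1,0,0,0,0,0,0,1]' >/dev/null; python3 tgt.py 1 -30|head -1
```

```text
tip rel (x,y,depth) [-3.47  0.66 32.15] F along n 1.8039072719340858 joints [-0.24  0.18  2.03  0.58  0.41  0.7 ]
tip rel (x,y,depth) [-3.26  0.67 32.44] F along n 8.358236384060461 joints [-0.24  0.18  2.03  0.58  0.41  0.7 ]
```

Middle is a plug too (8.4 N), so the catch is behind the left hole. I'll watch j5, which must stay above 0.28.

```bash
python3 -m pendant '[0,0,-0.1,0,0,0,1,0,0,-0.5,0,0,0,1,0,0,-0.5,0,0,0,1,0,0,-0.5,0,0,0,1,0,0,0,0,0,0,1,0,-0.8,0,0,0,0,1,0,-0.8,0,0,0,0,1,0,-0.8,0,0,0,0,1,0,-0.267,0,0,0,0,1,0,0,0,0,0,0,1,0,0,0,0,0,0,1]'; python3 tgt.py 0 15
python3 - <<'E'
from tgt import *
c=camera_model("wrist");im=capture("wrist")
q=proj(c,H[0]);print("pred hole",q)
x0,y0=235,162
cv2.imwrite("pics/w5c.png",cv2.resize(im[y0:y0+90,x0:x0+110,::-1],None,fx=6,fy=6,interpolation=2))
E
```

```text
time: 16.55
tool_pos: [516.4, 90.4, 232.9]
tcp_rot: [3.141, -0.611, 0.157]
contact_force: [-0.7, -0.5, -0.6]
grip_width: 13.2
finger_force: 30.0
tip rel (x,y,depth) [ -4.04   0.5  -14.73] F along n -0.09842850695887885 joints [-0.04  0.06  2.05  0.27  0.44  1.16]
time 16.55 F.n -0.09842850695887885 turn units (tool) [-0.01 -0.01  0.03] shift units in target axes [ 0.14 -0.02 -0.01] in cur axes [ 0.14 -0.02 -0.01]
pred hole [[283.88 200.76]]
```

View pics/w5c.png

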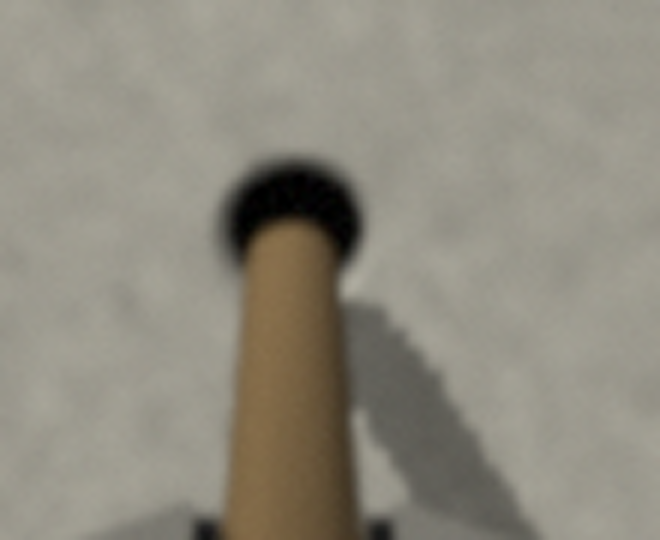

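The dowel is centred on the left hole in the same way. Insert, watching the force and j5.

```bash
python3 -m pendant '[0,0,0.25,0,0,0,1,0,0,0.25,0,0,0,1,0,0,0.25,0,0,0,1,0,0,0,0,0,0,1]'; python3 tgt.py 0 0|head -1; python3 -m pendant '[0,0,0.2,0,0,0,1,0,0,0.2,0,0,0,1,0,0,0.2,0,0,0,1,0,0,0.14,0,0,0,1,0,0,0,0,0,0,1,0,0,0,0,0,0,1]'; python3 tgt.py 0 -30|head -1;  python3 -m pendant '[0,0,0.05,0,0,0,1,0,0,0,0,0,0,1]' >/dev/null; python3 tgt.py 0 -30|head -1; python3 -m pendant '[0,0,0.05,0,0,0,1,0,0,0,0,0,0,1]'>/dev/null; python3 tgt.py 0 -30|head -1;python3 -m pendant '[0,0,0.03,0,0,0,1,0,0,0,0,0,0,1]'>/dev/null; python3 tgt.py 0 -30|head -1
```

```text
time: 17.0
tool_pos: [529.1, 92.1, 213.4]
tcp_rot: [-3.142, -0.61, 0.155]
contact_force: [0.9, 0.1, -0.2]
grip_width: 13.3
finger_force: 30.0
tip rel (x,y,depth) [-4.87  0.87  8.56] F along n -0.6666125523459218 joints [-0.04  0.12  2.05  0.29  0.39  1.14]
time: 17.6
tool_pos: [541.6, 94.3, 196.6]
tcp_rot: [3.141, -0.612, 0.156]
contact_force: [1.2, -0.2, -0.2]
grip_width: 13.3
finger_force: 30.0
tip rel (x,y,depth) [-3.84  0.57 29.62] F along n -0.8530364981314428 joints [-0.03  0.17  2.05  0.32  0.34  1.11]
tip rel (x,y,depth) [-3.65  0.6  30.97] F along n -0.1681096287985199 joints [-0.03  0.17  2.05  0.32  0.34  1.11]
tip rel (x,y,depth) [-3.57  0.65 32.48] F along n 2.186481611369331 joints [-0.03  0.17  2.05  0.33  0.33  1.11]
tip rel (x,y,depth) [-3.57  0.62 33.32] F along n 3.223209988144787 joints [-0.03  0.17  2.05  0.33  0.33  1.11]
```

It gives softly: this is the catch. Push on past release.

```bash
python3 -m pendant '[0,0,0.06,0,0,0,1,0,0,0.06,0,0,0,1,0,0,0.06,0,0,0,1,0,0,0.06,0,0,0,1,0,0,0,0,0,0,1]'; python3 tgt.py 0 -30|head -1; python3 -m pendant '[0,0,0.03,0,0,0,1,0,0,0,0,0,0,1,0,0,0,0,0,0,1]'>/dev/null; python3 tgt.py 0 -30|head -1
python3 - <<'E'
from h import *
for n in("scene",):
    im=capture(n);a=cv2.imread("pics/scene0.png")[:,:,::-1]
    d=np.abs(im.astype(int)-a).max(2)[185:320,225:400];print((d>40).sum())
E
```

```text
time: 18.7
tool_pos: [548.1, 95.3, 187.8]
tcp_rot: [3.141, -0.612, 0.156]
contact_force: [-5.7, -0.2, 7.2]
grip_width: 13.7
finger_force: 30.0
tip rel (x,y,depth) [-3.5   0.62 40.62] F along n 9.172671406752329 joints [-0.03  0.19  2.05  0.34  0.31  1.1 ]
tip rel (x,y,depth) [-3.44  0.62 41.34] F along n 9.266611462341759 joints [-0.03  0.19  2.05  0.34  0.31  1.1 ]
5911
```

```bash
python3 -m pendant '[0,0,-0.1,0,0,0,1,0,0,-0.4,0,0,0,1,0,0,-0.5,0,0,0,1,0,0,-0.6,0,0,0,1,0,0,-0.6,0,0,0,1,0,0,-0.7,0,0,0,1,0,0,-0.8,0,0,0,1,0,0,-0.8,0,0,0,1,0,0,-0.7,0,0,0,1,0,0,0,0,0,0,1]'
python3 -m pendant '[0,0,0,0,-0.876,0,1,0,0,0,0,-0.876,0,1,0,0,0,0,-0.876,0,1,0,0,0,0,-0.876,0,1,0,0,0,0,-0.876,0,1,0,0,0,0,-0.876,0,1,0,0,0,0,-0.876,0,1,0,0,0,0,-0.876,0,1,0,0,0,0,-0.876,0,1,0,0,0,0,-0.876,0,1,0,0,0,0,0,0,1,0,0,0,0,0,0,1]'
python3 - <<'E'
from h import *
im=capture("scene");cv2.imwrite("pics/scene1.png",im[:,:,::-1])
o=get_obs();print(o["joint_positions"])
E
```

```text
time: 20.05
tool_pos: [459.8, 81.3, 317.2]
tcp_rot: [3.14, -0.617, 0.156]
contact_force: [0.8, -0.8, -0.1]
grip_width: 13.8
finger_force: 30.0
time: 21.25
tool_pos: [460.1, 81.6, 313.3]
tcp_rot: [3.141, 0.0, 0.156]
contact_force: [-0.2, -0.2, -1.2]
grip_width: 13.3
finger_force: 30.0
[ 1.13451206e-02  1.76211321e-01  1.50875756e+00 -1.71584253e-04
  1.45636721e+00  1.42621244e+00]
```

View pics/scene1.png

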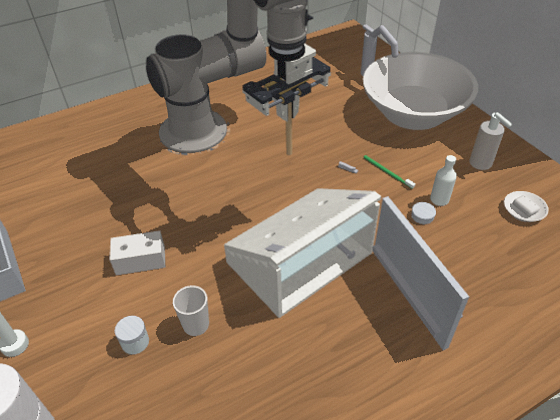

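The door is wide open (pane from (385,200) to (450,340)) and both bores, at (125,246) and (150,241), are empty. All bystanders are still in place. Return the dowel.

```bash
python3 -m pendant '[-0.234,0.874,0,0,0,-0.09,1,-0.234,0.874,0,0,0,-0.09,1,-0.234,0.874,0,0,0,-0.09,1,-0.234,0.874,0,0,0,-0.09,1,-0.234,0.874,0,0,0,-0.09,1,-0.234,0.874,0,0,0,-0.09,1,-0.234,0.874,0,0,0,-0.09,1,-0.234,0.874,0,0,0,-0.09,1,-0.234,0.874,0,0,0,-0.09,1,-0.234,0.874,0,0,0,-0.09,1,-0.234,0.874,0,0,0,-0.09,1,-0.234,0.874,0,0,0,-0.09,1]'
python3 -m pendant '[-0.234,0.874,0.5,0,0,-0.09,1,-0.234,0.874,0.5,0,0,-0.09,1,0,0,0.6,0,0,0,1,0,0,0.6,0,0,0,1,0,0,0.3,0,0,0,1,0,0,0,0,0,0,1,0,0,0,0,0,0,1]'
cat > back.py <<'E'
from h import *
np.set_printoptions(precision=3,suppress=True)
o=get_obs();Rc=R.from_euler("xyz",o["tcp_rot"]).as_matrix()
Rg=R.from_euler("xyz",[np.pi,0,.244]).as_matrix()
print(o["tool_pos"],o["contact_force"],"turn",np.degrees(R.from_matrix(Rc.T@Rg).as_rotvec())/4,"shift",Rc.T@(np.array([419.8,-296.0,115.7])-o["tool_pos"])/30)
E
python3 back.py
```

```text
time: 22.5
tool_pos: [436.2, -244.2, 314.8]
tcp_rot: [3.14, -0.002, 0.231]
contact_force: [0.8, 0.5, -0.1]
grip_width: 13.0
finger_force: 30.0
time: 23.2
tool_pos: [435.5, -297.6, 240.5]
tcp_rot: [3.14, -0.001, 0.244]
contact_force: [0.0, -0.2, 0.3]
grip_width: 13.7
finger_force: 30.0
[ 435.47  -297.612  240.534] [ 0.001 -0.203  0.267] turn [ 0.024 -0.018 -0.   ] shift [-0.499 -0.185  4.16 ]
```

```bash
python3 -m pendant '[-0.25,-0.09,0,0,0,0,1,-0.25,-0.09,0.4,0,0,0,1,0,0,0,0,0,0,1,0,0,0,0,0,0,1]'; python3 back.py
python3 - <<'E'
from h import *
c=camera_model("wrist");im=capture("wrist");cv2.imwrite("pics/w6.png",im[:,:,::-1])
o=get_obs();tp=o["tool_pos"]
tip=tp-[0,0,105.7];q=proj(c,np.array([[419.8,-296,60],tip,[399.5,-352.4,60]]));print(q)
x0,y0=230,140
cv2.imwrite("pics/w6c.png",cv2.resize(im[y0:y0+130,x0:x0+130,::-1],None,fx=4.5,fy=4.5,interpolation=2))
E
```

```text
time: 23.6
tool_pos: [419.4, -296.1, 228.5]
tcp_rot: [3.14, -0.001, 0.244]
contact_force: [0.1, -0.6, 0.7]
grip_width: 13.8
finger_force: 30.0
[ 419.435 -296.122  228.497] [ 0.115 -0.576  0.717] turn [ 0.019 -0.014 -0.007] shift [ 0.009 -0.006  3.76 ]
[[284.20174564 192.75819187]
 [284.65282736 209.44658595]
 [329.10270422 221.96606609]]
```

View pics/w6c.png

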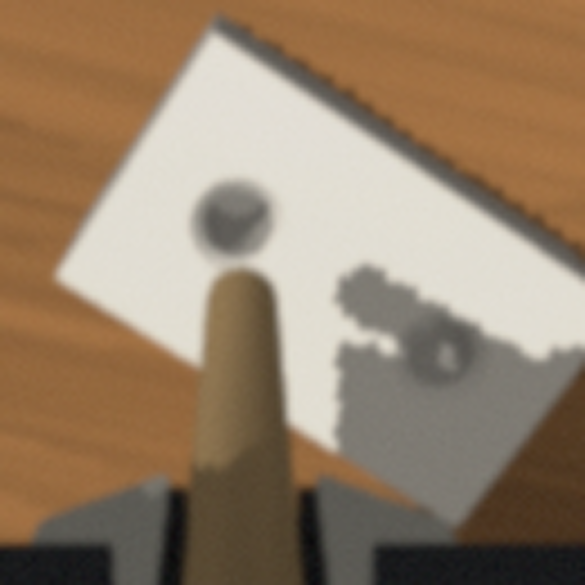

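The bore appears at (281,188) and the dowel tip at (283,200 top). The tip's offset relative to the tool is unchanged since before the first push, so there was no slip, and reversing to the exact grasp pose should fit. Lower slowly with force checks.

```bash
python3 -m pendant '[0,0,0.6,0,0,0,1,0,0,0.6,0,0,0,1,0,0,0.6,0,0,0,1,0,0,0,0,0,0,1,0,0,0,0,0,0,1]'>/dev/null; python3 back.py;  python3 -m pendant '[0,0,0.1,0,0,0,1,0,0,0.1,0,0,0,1,0,0,0.1,0,0,0,1,0,0,0,0,0,0,1]'>/dev/null; python3 back.py;python3 -m pendant '[0,0,0.1,0,0,0,1,0,0,0.1,0,0,0,1,0,0,0,0,0,0,1]'>/dev/null; python3 back.py
```

```text
[ 419.879 -296.271  174.401] [ 0.32  -0.576  0.293] turn [ 0.014 -0.011 -0.002] shift [-0.002 -0.011  1.957]
[ 419.31  -295.903  164.5  ] [-0.083  0.098  0.144] turn [ 0.001 -0.002 -0.004] shift [0.015 0.007 1.627]
[ 419.225 -295.838  158.222] [-0.43  -0.068 -0.732] turn [-0.005  0.001 -0.004] shift [0.017 0.01  1.417]
```

The tip is inside the bore with no force. Continue down.

```bash
python3 -m pendant '[0,0,0.2,0,0,0,1,0,0,0.2,0,0,0,1,0,0,0.2,0,0,0,1,0,0,0.2,0,0,0,1,0,0,0,0,0,0,1]'>/dev/null; python3 back.py;  python3 -m pendant '[0,0,0.2,0,0,0,1,0,0,0.2,0,0,0,1,0,0,0.15,0,0,0,1,0,0,0,0,0,0,1,0,0,0,0,0,0,1]'>/dev/null; python3 back.py
```

```text
[ 418.991 -295.577  133.594] [-0.611  0.161 -1.121] turn [-0.019  0.011 -0.004] shift [0.023 0.021 0.596]
[ 419.476 -296.038  118.13 ] [ 0.578 -1.144 -0.518] turn [ 0.004 -0.004 -0.004] shift [0.011 0.001 0.081]
```

```bash
python3 -m pendant '[0,0,0.06,0,0,0,1,0,0,0,0,0,0,1,0,0,0,0,0,0,1]'; python3 -m pendant '[0,0,0,0,0,0,-1,0,0,0,0,0,0,-1,0,0,0,0,0,0,-1,0,0,0,0,0,0,-1,0,0,0,0,0,0,-1,0,0,0,0,0,0,-1,0,0,0,0,0,0,-1,0,0,0,0,0,0,-1,0,0,0,0,0,0,-1,0,0,0,0,0,0,-1]'; python3 -m pendant '[0,0,-0.3,0,0,0,-1,0,0,-0.7,0,0,0,-1,0,0,-0.9,0,0,0,-1,0,0,-0.9,0,0,0,-1,0,0,-0.9,0,0,0,-1,0,0,-0.9,0,0,0,-1,-0.9,0,0,0,0,0,-1,-0.9,0,0,0,0,0,-1,0,0,0,0,0,0,-1,0,0,0,0,0,0,-1]'
python3 - <<'E'
from h import *
a=capture("scene");b=capture("wrist")
cv2.imwrite("pics/end.png",np.hstack([a[150:370,60:460,::-1],b[0:220,100:500,::-1]]))
E
```

```text
time: 26.15
tool_pos: [419.5, -296.1, 116.5]
tcp_rot: [3.141, -0.0, 0.244]
contact_force: [0.9, -0.4, -0.8]
grip_width: 13.2
finger_force: 30.0
time: 27.15
tool_pos: [419.5, -296.0, 116.4]
tcp_rot: [3.141, -0.0, 0.244]
contact_force: [1.2, 0.3, -0.1]
grip_width: 88.7
finger_force: 0.0
time: 28.15
tool_pos: [367.0, -309.2, 255.1]
tcp_rot: [3.14, -0.001, 0.243]
contact_force: [-0.3, -0.5, 0.1]
grip_width: 91.9
finger_force: 0.0
```

View pics/end.png

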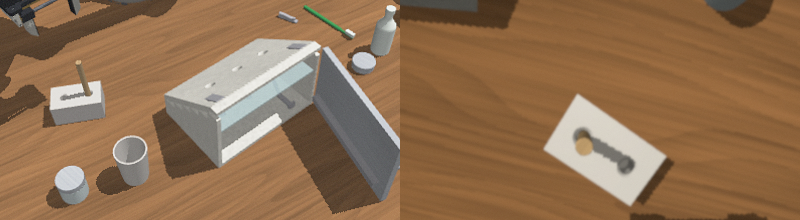

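The dowel stands in its bore (left half, (82,78)), the door is wide open, and the bystanders are in place. Hand in.

```bash
python3 -c "
from plant import close_job
print(close_job())"
```

```text
the job is handed in; nothing more can be done
None
```

The catch was behind the left hole; pushing it with the dowel sprang the door wide open, the plugs in the other two holes were pressed to no more than about 9 N, and the dowel is back in its original bore with the job handed in at about 28 s.

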